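# Seal the drained sample canister

## Robot

A 6-joint arm with a two-finger parallel gripper is mounted at the origin on a cart in front of the work surface, level with it; the furniture and walls round the work are solid. World frame = base frame: x ahead of the robot, y to its left, z up, the work surface at z = 0. Lengths are in m, angles in degrees, forces in N, time in s.
With the tool pointing down it reaches from about 0.375 to 0.9 m from the base axis. Payload 3.1 kg.
Tool frame: the origin (TCP) lies at the very end of the fingers, on their centre line; the grasp point (between the pads) lies 19 mm behind it; z points along the fingers, y is the direction in which the jaws open and shut (so a half turn about z gives the same grasp; the last joint's range is limited). The gripper opens to 87 mm and grips with 3 to 60 N. Pads are 19 mm wide; open, the fingers measure 117 mm over their backs; the gripper's body (75 mm by 190 mm) begins 51 mm behind the grasp point.
Start: joints at [-79.383, 30.224, 82.088, -0, 67.689, -10.227], TCP at [0.222, -0.584, 0.223] pointing down, gripper open.
Joint ranges: [-176.69, 176.69], [-43.24, 126.21], [12.49, 139.97], [-82, 262], [0, 151.66], [-163.58, 163.58]. Speed limits (degrees/s): [159.86, 159.86, 180, 180, 180, 180].

## Interface

Orientations are given as [roll, pitch, yaw] about the fixed x, y, z axes, in that order (R = Rz(yaw) Ry(pitch) Rx(roll)).
In Python, from workcell import robot gives the robot as it stands.
- The arm moves only by the shell command python3 -m crank 'ROWS'. ROWS is text: rows parted by semicolons, each of 5 numbers parted by spaces: the finger opening in mm, from 0 to 87, then the shift along the tool's x, y, z in mm, then the turn about the tool's z in rad. A call has exactly 5 rows; each row shifts and turns the commanded pose from where the row before left it, along the tool's axes as they then stand; what a row does not reach is not made up. A row lasts 1/10 s, in which the tool goes at most 50 mm and 8.59 degrees, less where a joint would pass 70% of its speed; a pose out of reach is approached as far as the arm can. A call with a gripper value outside its range is refused whole. The fingers move at their own pace and stop on an object; the grip force is fixed at half the most. Time passes only in rows, so rows that do not move let the fingers close, or fill a call up. It gives the time, the measured TCP pose, the force and the opening at its end, in the units of the state.
- robot.sense(): the state, without advancing time (a new reading comes with each control period).
- robot.capture(name): name is "scene" or "top" or "wrist"; returns the picture (420x560x3 uint8, red, green, blue); there is no depth.
- robot.camera_params(name): a dict with "mtx" (3x3 intrinsics, pixels), "rvec" (rotation vector, rad) and "tvec" (3), from world to camera coordinates, as OpenCV has them. Camera axes: x right, y down, z forward; pixel columns grow to the right and rows downward; lengths in m; the calibration is good to about 2 mm. The wrist camera is an equidistant fisheye: a pixel r from the principal point sees the ray r / f radians off the axis. A picture is of the moment at which its call begins: read the wrist's pose just before it. camera_params takes no time and is no camera call; for the wrist camera it gives the pose at the moment of the call.
- robot.close_job(): hands the job in, once; it reports no verdict.
The state is a dict: "time_s": time; "qpos": joint angles; "joint_vel": joint speeds; "effort": joint torques, N m; "tcp_pos": TCP position; "ee_rot": TCP orientation; "contact_force": force on the tool from outside, world axes, zero at the start; "torque": the same for the moment, N m; "gripper_width": finger opening in m.
Only numpy, scipy, OpenCV 4.12 (cv2) and the standard library are available. Lean on these libraries where they do the work, as an engineer would, in place of code of your own. Each camera call takes 0.05 s, during which the arm holds its last target.

## Task

The square white sample canister leans in the drip rack with its blue screw cap loose. Take it by its body, never by the loose cap, and set it down gently, upright in the middle of the grey anti-twist holder, and let go; then take hold of the cap and screw it clockwise, regripping as needed, until it is hard home against its stop with the red mark on the cap in line with the red mark on the canister. Leave the sealed canister standing in the holder and do not disturb the glassware and bottles around.

Things in the scene. Friction and masses are not known exactly. Their poses are not given: they have to be found in the camera images.
- canister: Loose white canister, grey band, 0.24 to 0.48 kg. Body 56 x 56 x 95 mm, flat sides; neck; blue cap; 123 mm tall in all. Origin: centre of underside; z along its axis to the cap; x, y square to its sides; red mark on the shoulder towards its -x. Starts leaning 0.38 rad in the rack. Its y sides are free for gripping from z = 50 to 95 mm; fingers can pass the narrower cap on both sides.
- cap: The canister's blue ribbed round cap, 44 mm across, 22 mm tall. Origin: centre of its underside, 101 mm above the canister's underside and 6 mm above its shoulder. Red mark towards its own -x. Captive: it turns on the neck, does not rise or come off. Stiff, about 0.3 N m: on the open bench the whole canister would turn with it. Grip it firmly (30 N or more).
- cap_turn (a joint): Turn of the cap on the canister, rad: 0 = home against a hard stop (red marks in line), positive = unscrewed (counter-clockwise seen from above); clockwise screws it home. Starts at 1.7 to 2.4, more than one turn of a wrist. It stays where it is left.
- rack: Drip rack, fixed: white sloping trough on a grey plate 125 x 90 mm. Origin on the bench, 42 mm below the start of the canister's underside centre; z up. The canister's y sides lie along the rack's y, its cap end leans along the rack's -x. Side cheeks cover the lower 40 mm of the y sides, a back plate the -x side up to 76 mm. The canister comes out along its own axis.
- holder: Anti-twist holder, fixed: aluminium plate 100 x 100 x 8 mm, two grey cheeks 80 mm long along its x, 62 mm apart, flared tops, 56 mm tall in all; open above and at both x ends. The canister stands between the cheeks any of its four ways round, 3 mm play a side, and twists about 0.1 rad before they stop it. Origin: centre of its underside; z up.
- holder_seat (a point): Centre of the holder's floor, between the cheeks, 8 mm above the bench; axes as the holder's. The canister's underside centre belongs here.
- beaker: Bystander: glass beaker, 54 mm across, 70 mm tall; origin at the centre of its underside.
- flask: Bystander: conical flask, 63 mm across, 103 mm tall; origin at the centre of its underside.
- sample_pot_1: Bystander: white sample pot, 47 mm across, 66 mm tall; origin at the centre of its underside.
- wash_bottle: Bystander: squeeze wash bottle with a red top, 62 x 95 mm, 194 mm tall; origin at the centre of its underside.
Not all that is in view belongs to the job. What is shaped like the canister but purple or yellow is not meant.

How it is judged (in metres and radians):
On the way, in this order (a step that is already met when the one before it is completed fails the run):
1. the canister stands in the holder, let go, its cap not yet turned home (horizontal distance between canister and holder_seat below 0.02 m and z of canister in the frame of holder_seat between -0.004 and 0.004 m and angle between canister's own z axis and vertical below 0.06 rad and contact force between the fingers and canister below 0.3 N and value of joint cap_turn above 1 rad), for 0.1 s.
2. the cap is screwed home with the canister in the holder (horizontal distance between canister and holder_seat below 0.02 m and z of canister in the frame of holder_seat between -0.004 and 0.004 m and angle between canister's own z axis and vertical below 0.06 rad and value of joint cap_turn below 0.1 rad), for 0.1 s.
At the end, for the whole second after the job is handed in: The canister stands upright (within 0.06 rad) and still on the holder's floor (within 4 mm), its underside centre within 20 mm of the holder's seat, and its cap is within 0.1 rad of its home stop (all of step 2 and linear speed of canister below 0.02 m/s); the robot touches nothing.
It fails at once if the fingers press on the cap while the canister is not standing in the holder (contact force between the fingers and cap above 3 N and (horizontal distance between canister and holder_seat above 0.03 m or z of canister in the frame of holder_seat above 0.015 m)).
It fails at once if the canister is dropped (falls faster than 0.45 m/s while not held) (linear speed of canister above 0.45 m/s and contact force between the fingers and canister below 0.3 N).
It fails at once if the beaker, flask, sample pot or wash bottle is moved by more than 30 mm or tipped over (distance of any of beaker, flask, sample_pot_1, wash_bottle from where it was at the start of the episode above 0.03 m or angle between any of beaker, flask, sample_pot_1, wash_bottle's own z axis and vertical above 0.4 rad).
It also fails if it takes over 53 s, if anything falls off the work surface, if the arm or the gripper's body presses on something with over 40 N, if the wrist force passes 120 N, or if a joint passes its speed limit or range.

## Working session

There is one attempt and no reset: what is moved stays moved. The work goes in short steps, Python scripts to look and compute and a shell command to move; the robot and the scene stay as the last step left them, time stands still between calls to the robot, and variables do not carry over. Pictures are saved under pics/ and viewed, and the job is handed in when it is done.

```bash
ls; mkdir -p pics; python3 - <<'E'
from workcell import robot
import cv2
for n in ["scene","top","wrist"]:
    im=robot.capture(n); cv2.imwrite(f"pics/{n}0.png",im[:,:,::-1])
    p=robot.camera_params(n); print(n,p)
print(robot.sense())
E
```

```text
pics
scene {'mtx': array([[433.97824347,   0.        , 273.26912048],
       [  0.        , 433.97824347, 210.37992055],
       [  0.        ,   0.        ,   1.        ]]), 'rvec': array([ 1.08611612, -2.47544471,  0.89659206]), 'tvec': array([0.39975927, 0.36992611, 0.97040825])}
top {'mtx': array([[451.48595418,   0.        , 282.39733943],
       [  0.        , 451.48595418, 209.63556389],
       [  0.        ,   0.        ,   1.        ]]), 'rvec': array([ 2.19061353, -2.14769403,  0.11453485]), 'tvec': array([-3.18472412e-04,  5.98124541e-01,  1.28647697e+00])}
wrist {'mtx': array([[325.1922621 ,   0.        , 280.64090535],
       [  0.        , 325.1922621 , 211.28588704],
       [  0.        ,   0.        ,   1.        ]]), 'rvec': array([-2.39189913,  1.64824121,  0.23337624]), 'tvec': array([-0.62519642, -0.03342055,  0.38979591])}
{'time_s': 0.15, 'qpos': array([-7.93851268e+01,  3.02683496e+01,  8.21411134e+01, -1.19361717e-03,
        6.76882836e+01, -1.02269801e+01]), 'joint_vel': array([-0.01727713, -0.09879277, -0.26203837, -0.06757422, -0.02803356,
        0.04850432]), 'effort': array([ 4.70035957e-04, -4.40430272e+01, -1.76843011e+01,  6.33749273e-02,
        5.52485045e-02, -9.06522405e-05]), 'tcp_pos': array([ 0.22228652, -0.58352197,  0.22177023]), 'ee_rot': array([-1.79903610e+02, -1.62687720e-02,  2.08422937e+01]), 'contact_force': array([-0.15288783, -0.31252275, -0.09818072]), 'torque': array([-0.02828131,  0.01050476,  0.04050516]), 'gripper_width': 0.08731243660336392}
```

View pics/scene0.png

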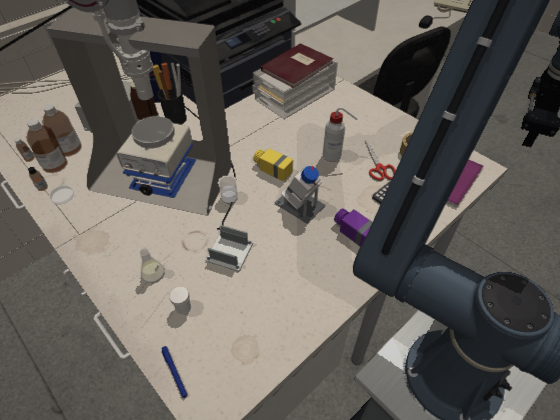

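View pics/top0.png

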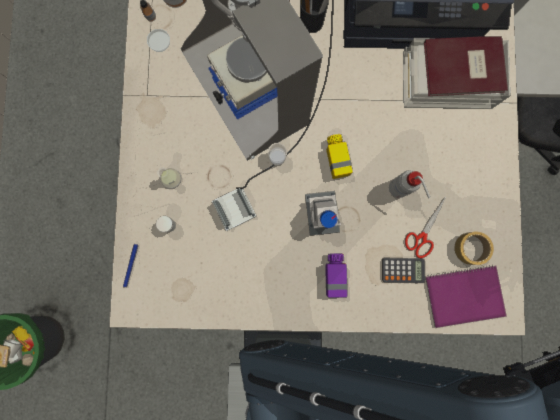

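View pics/wrist0.png

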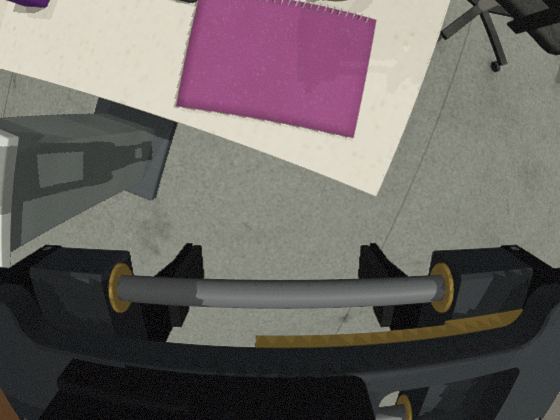

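```bash
cat > h.py <<'E'
import numpy as np, cv2
from workcell import robot
def cam(n):
    p=robot.camera_params(n); R=cv2.Rodrigues(p['rvec'])[0]; t=p['tvec']; return p['mtx'],R,t
def ray(c,uv,fish=False):
    K,R,t=c; x=(uv[0]-K[0,2])/K[0,0]; y=(uv[1]-K[1,2])/K[1,1]
    if fish:
        th=np.hypot(x,y); s=np.sin(th)/th if th>1e-9 else 1; d=np.array([x*s,y*s,np.cos(th)])
    else: d=np.array([x,y,1.]); d/=np.linalg.norm(d)
    return -R.T@t, R.T@d
def plane(c,uv,z,fish=False):
    o,d=ray(c,uv,fish); return o+d*(z-o[2])/d[2]
def tri(rays):
    A=np.zeros((3,3));b=np.zeros(3)
    for o,d in rays:
        P=np.eye(3)-np.outer(d,d);A+=P;b+=P@o
    X=np.linalg.solve(A,b); return X,[np.linalg.norm((np.eye(3)-np.outer(d,d))@(X-o)) for o,d in rays]
def proj(c,X,fish=False):
    K,R,t=c; p=R@np.asarray(X,float)+t
    if fish:
        r=np.hypot(p[0],p[1]); th=np.arctan2(r,p[2]); q=p[:2]/r*th
    else: q=p[:2]/p[2]
    return q*K[0,0]+K[:2,2]
E
python3 - <<'E'
import cv2
a=cv2.imread('pics/scene0.png');b=cv2.imread('pics/top0.png')
c=cv2.resize(a[150:280,200:340],None,fx=5,fy=4.6,interpolation=cv2.INTER_CUBIC) 
c=cv2.resize(a[150:280,200:340],None,fx=4.5,fy=4.5,interpolation=cv2.INTER_CUBIC);cv2.imwrite('pics/s1.png',c)
c=cv2.resize(b[175:250,205:355],None,fx=5,fy=5,interpolation=cv2.INTER_CUBIC);cv2.imwrite('pics/t1.png',c)
E
```

```text
(no output)
```

View pics/s1.png

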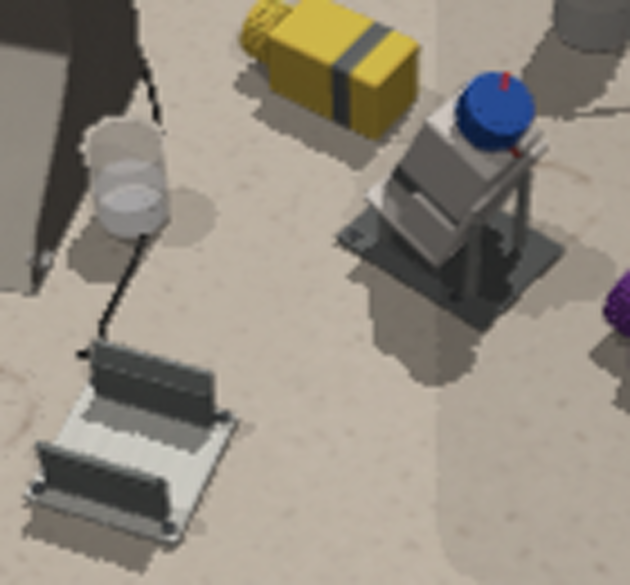

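View pics/t1.png

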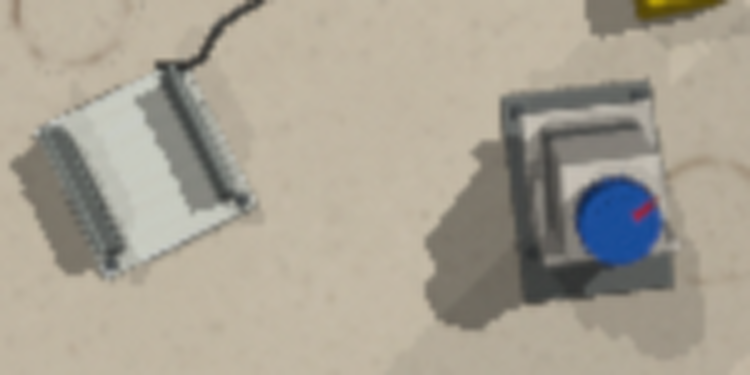

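```bash
python3 - <<'E'
from h import *
T=cam('top');S=cam('scene')
im=cv2.cvtColor(cv2.imread('pics/scene0.png'),cv2.COLOR_BGR2HSV);it=cv2.cvtColor(cv2.imread('pics/top0.png'),cv2.COLOR_BGR2HSV)
t=lambda p:(205+p[0]/5-.4,175+p[1]/5-.4)
s=lambda p:(200+p[0]/4.5-.4,150+p[1]/4.5-.4)
print('rack');R=[plane(T,t(p),.006)for p in[(502,97),(650,82),(672,285),(522,302)]]
print(np.round(R,3),np.round(np.mean(R,0),4))
for a,b in((0,1),(3,2),(3,0),(2,1)):
  d=R[a]-R[b];d=-d if 0 else d; print(np.linalg.norm(d),np.degrees(np.arctan2(d[1],d[0])))
print('holder');R=[plane(T,t(p),.008)for p in[(40,130),(165,68),(255,205),(110,278)]]
print(np.round(R,3),np.round(np.mean(R,0),4))
for a,b in((0,1),(3,2),(0,3),(1,2)):
  d=R[a]-R[b]; print(np.linalg.norm(d),np.degrees(np.arctan2(d[1],d[0])))
R=[plane(S,s(p),.008)for p in[(238,420),(180,545),(28,492)]];print('scene holder',np.round(R,3),(R[0]+R[2])/2)
# cap
def blob(h,box):
  x0,y0,x1,y1=box;m=cv2.inRange(h,(105,150,60),(125,255,255));k=np.zeros_like(m);k[y0:y1,x0:x1]=m[y0:y1,x0:x1]
  c=max(cv2.findContours(k,0,1)[0],key=cv2.contourArea);c=cv2.convexHull(c);M=cv2.moments(c);return M['m10']/M['m00'],M['m01']/M['m00']
a=blob(it,(300,190,350,240));b=blob(im,(290,160,330,190));print(a,b,tri([ray(T,a),ray(S,b)]))
E
```

```text
rack
[[ 0.649 -0.055  0.006]
 [ 0.66  -0.143  0.006]
 [ 0.539 -0.157  0.006]
 [ 0.527 -0.069  0.006]] [ 0.5935 -0.1061  0.006 ]
0.08895344058611994 96.9837555032459
0.08943955905516801 97.59013905625505
0.12282846448444147 -173.6451486616495
0.12187759362226032 -173.42387196474954
holder
[[0.623 0.22  0.008]
 [0.662 0.146 0.008]
 [0.581 0.091 0.008]
 [0.536 0.175 0.008]] [0.6006 0.1579 0.008 ]
0.08281388395068112 117.88817319870282
0.09574816126070422 118.02768977510281
0.09789786369251027 27.01114928928229
0.09832053668358819 34.567287800560365
scene holder [[0.578 0.092 0.008]
 [0.533 0.176 0.008]
 [0.624 0.22  0.008]] [0.60109358 0.15609207 0.008     ]
(328.2449160035367, 218.87533156498674) (309.4427083333333, 174.1831597222222) (array([ 0.56419391, -0.10975028,  0.14904742]), [np.float64(0.0008548947193020031), np.float64(0.0008548947193019021)])
```

```bash
cat >> h.py <<'E'
def go(x,y,z,yaw,pr=True):
    s=robot.sense(); p=s['tcp_pos'];r=s['ee_rot']; w=np.radians(r[2]); d=np.array([x,y,z])-p
    c,n=np.cos(w),np.sin(w)
    L=np.array([d[0]*c+d[1]*n,d[0]*n-d[1]*c,-d[2]])*1000
    tw=-np.radians((yaw-r[2]+180)%360-180)
    print('t',s['time_s'],'tcp',np.round(p*1000,1),'rot',np.round(r,2),'F',np.round(s['contact_force'],1),'M',np.round(s['torque'],2),'w',round(s['gripper_width']*1000,1),'q6',round(s['qpos'][5],1),'q5',round(s['qpos'][4],1))
    print('tool delta mm',np.round(L,1),'turn rad',round(tw,3))
E
python3 - <<'E'
from h import *
T=cam('top')
for n,p in dict(wash=(408,184),beaker=(278,157),flask=(170,180),pot=(165,226)).items(): print(n,plane(T,p,.1))
K,R,t=cam('wrist');print('wristcam',-R.T@t,R[2])
go(.55,-.11,.32,6.7)
E
```

```text
wash [ 0.66953139 -0.3364938   0.1       ]
beaker [0.73863687 0.02679472 0.1       ]
flask [0.66745501 0.32573342 0.1       ]
pot [0.53913984 0.33367442 0.1       ]
wristcam [ 0.29269688 -0.55846062  0.38259459] [-0.25729739 -0.09564223 -0.96158755]
t 0.15 tcp [ 222.3 -583.5  221.8] rot [-1.799e+02 -2.000e-02  2.084e+01] F [-0.2 -0.3 -0.1] M [-0.03  0.01  0.04] w 87.3 q6 -10.2 q5 67.7
tool delta mm [ 474.7 -325.9  -98.2] turn rad 0.247
```

```bash
python3 -m crank '87 30 -18 -25 0;87 36 -24 -15 0;87 38 -26 -10 0;87 38 -26 -6 0;87 38 -26 -6 0' && python3 -m crank '87 38 -26 -6 0;87 38 -26 -6 0;87 38 -26 -6 0;87 38 -26 -6 0;87 38 -26 -6 0' && python3 -m crank '87 38 -26 -6 0;87 38 -26 0 0;87 29 -24 0 0;87 0 0 0 0.124;87 0 0 0 0.123'
python3 - <<'E'
from h import *
go(.55,-.11,.32,6.7)
c=cam('wrist');im=robot.capture('wrist');cv2.imwrite('pics/w1.png',im[:,:,::-1])
np.save('c1.npy',np.hstack([c[0].ravel(),c[1].ravel(),c[2]]))
E
```

```text
time_s: 0.65
tcp_pos: [0.3486, -0.4063, 0.2848]
ee_rot: [-180.0, -0.0, 20.8]
contact_force: [0.3, -0.3, -0.3]
gripper_width: 0.0868
time_s: 1.15
tcp_pos: [0.4799, -0.2169, 0.3147]
ee_rot: [-180.0, 0.0, 20.8]
contact_force: [0.5, -0.7, 0.8]
gripper_width: 0.087
time_s: 1.65
tcp_pos: [0.5506, -0.1086, 0.3201]
ee_rot: [-180.0, 0.1, 6.6]
contact_force: [0.5, -0.4, 0.7]
gripper_width: 0.0868
t 1.65 tcp [ 550.6 -108.6  320.1] rot [-1.7998e+02  5.0000e-02  6.5800e+00] F [ 0.5 -0.4  0.7] M [-0.01  0.04  0.04] w 86.8 q6 60.9 q5 76.5
tool delta mm [-0.7  1.3  0.1] turn rad -0.002
```

View pics/w1.png

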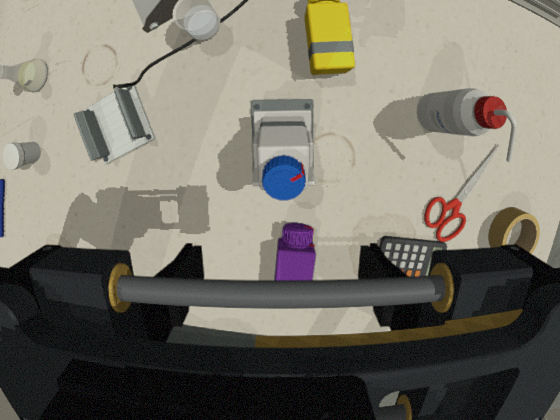

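```bash
python3 - <<'E'
import cv2
a=cv2.imread('pics/w1.png')
cv2.imwrite('pics/w1r.png',cv2.resize(a[90:210,230:350],None,fx=5,fy=5,interpolation=cv2.INTER_CUBIC))
cv2.imwrite('pics/w1h.png',cv2.resize(a[75:175,65:165],None,fx=6,fy=6,interpolation=cv2.INTER_CUBIC))
E
```

```text
(no output)
```

View pics/w1r.png

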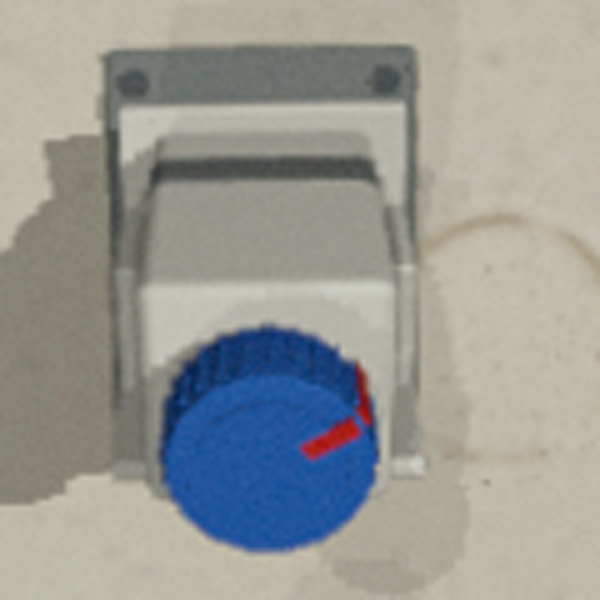

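View pics/w1h.png

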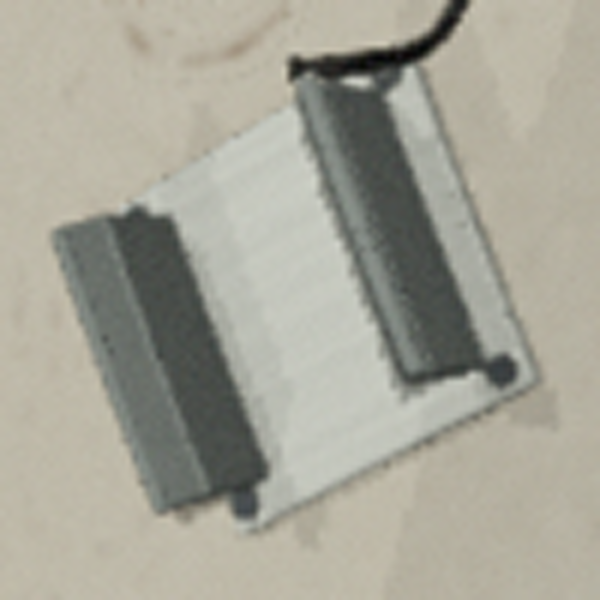

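```bash
python3 - <<'E'
from h import *
a=np.load('c1.npy');C=(a[:9].reshape(3,3),a[9:18].reshape(3,3),a[18:])
r=lambda p:(230+p[0]/5-.4,90+p[1]/5-.4)
h=lambda p:(65+p[0]/6-.4,75+p[1]/6-.4)
P=lambda f,p,z:plane(C,f(p),z,True)
def L(a,b,n):
  d=b-a;print(n,np.round(a,4)[:2],np.round(b,4)[:2],round(np.linalg.norm(d),4),round(np.degrees(np.arctan2(d[1],d[0])),2))
L(P(r,(413,47),.006),P(r,(107,53),.006),'plate far')
L(P(r,(392,281),.1406),P(r,(142,288),.1406),'shoulder')
c=P(r,(270,462),.156);u=np.array([np.cos(np.radians(6.7)),np.sin(np.radians(6.7))]);print('cap top',c,'bottom centre',c[:2]+u*.123*np.sin(.38))
L(P(h,(540,380),.008),P(h,(418,68),.008),'right')
L(P(h,(540,380),.008),P(h,(250,532),.008),'bottom')
L(P(h,(400,380),.056),P(h,(302,85),.056),'cheekR top inner')
L(P(h,(163,512),.056),P(h,(55,230),.056),'cheekL top outer')
L(P(h,(205,492),.056),P(h,(113,220),.056),'cheekL top inner?')
E
```

```text
plate far [ 0.6623 -0.1425] [ 0.6504 -0.0553] 0.0881 97.76
shoulder [ 0.6025 -0.1326] [ 0.595  -0.0809] 0.0522 98.26
cap top [ 0.56400089 -0.11131196  0.156     ] bottom centre [ 0.60931253 -0.10598906]
right [0.5838 0.0867] [0.6629 0.1283] 0.0894 27.73
bottom [0.5838 0.0867] [0.5385 0.1724] 0.0969 117.87
cheekR top inner [0.5861 0.1039] [0.6551 0.136 ] 0.0761 24.99
cheekL top outer [0.5507 0.1708] [0.6201 0.2076] 0.0785 27.9
cheekL top inner? [0.5564 0.1581] [0.6225 0.1891] 0.0731 25.13
```

```bash
python3 - <<'E'
from h import *
go(.5767,-.109,.102,7.3)
E
```

```text
t 1.7 tcp [ 550.4 -109.3  320.1] rot [-1.7998e+02  5.0000e-02  6.3300e+00] F [ 0.2  0.6 -0.5] M [ 0.03 -0.03  0.02] w 86.7 q6 61.0 q5 76.5
tool delta mm [ 26.1   2.6 218.1] turn rad -0.017
```

```bash
python3 -m crank '87 26 2 20 -0.012;87 0 0 40 0;87 0 0 40 0;87 0 0 30 0;87 0 0 0 0'
python3 - <<'E'
from h import *
go(.5767,-.109,.102,7.3)
c=cam('wrist');im=robot.capture('wrist');cv2.imwrite('pics/w2.png',im[:,:,::-1])
im=robot.capture('scene');cv2.imwrite('pics/s2.png',cv2.resize(im[60:260,200:400,::-1],None,fx=3,fy=3))
E
```

```text
time_s: 2.2
tcp_pos: [0.5727, -0.1082, 0.1859]
ee_rot: [-179.7, 0.6, 7.5]
contact_force: [-0.6, 0.6, 0.2]
gripper_width: 0.0872
t 2.2 tcp [ 572.7 -108.2  185.9] rot [-179.69    0.57    7.45] F [-0.6  0.6  0.2] M [0.   0.08 0.04] w 87.2 q6 60.9 q5 60.9
tool delta mm [ 3.8  1.3 83.9] turn rad 0.003
```

View pics/w2.png

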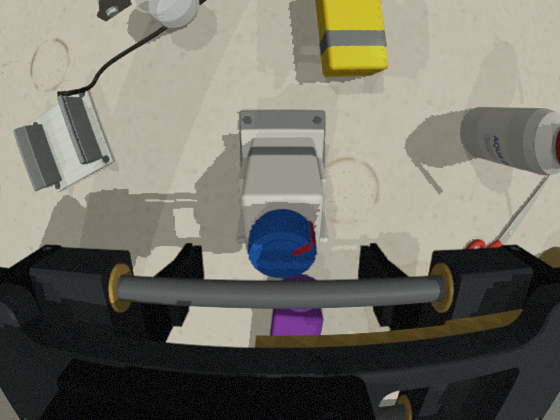

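View pics/s2.png

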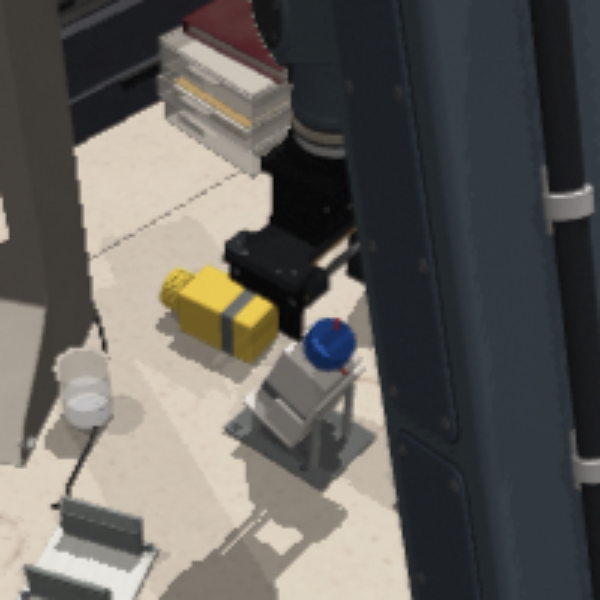

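```bash
python3 -m crank '87 1 0 20 0;87 0 0 20 0;87 0 0 20 0;87 0 0 0 0;87 0 0 0 0'
python3 - <<'E'
from h import *
go(.5767,-.109,.102,7.3)
c=cam('wrist');im=robot.capture('wrist');cv2.imwrite('pics/w3.png',im[:,:,::-1])
E
```

```text
time_s: 2.8
tcp_pos: [0.5787, -0.1098, 0.1324]
ee_rot: [179.9, -0.2, 7.4]
contact_force: [-0.2, -0.2, 0.7]
gripper_width: 0.0868
t 2.8 tcp [ 578.7 -109.8  132.4] rot [ 1.7991e+02 -1.7000e-01  7.4000e+00] F [-0.2 -0.2  0.7] M [ 0.09 -0.01 -0.03] w 86.8 q6 61.0 q5 53.6
tool delta mm [-1.9 -1.  30.4] turn rad 0.002
```

View pics/w3.png

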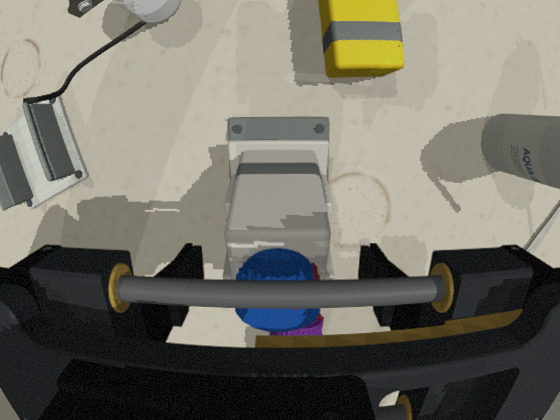

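```bash
python3 -m crank '87 -1 -1 15 0;87 0 0 10 0;87 0 0 5 0;87 0 0 0 0;87 0 0 0 0'
python3 - <<'E'
from h import *
go(.5767,-.109,.102,7.3)
c=cam('wrist');im=robot.capture('wrist');cv2.imwrite('pics/w4.png',im[:,:,::-1])
im=robot.capture('scene');cv2.imwrite('pics/s4.png',cv2.resize(im[60:260,200:400,::-1],None,fx=3,fy=3))
E
```

```text
time_s: 3.35
tcp_pos: [0.5766, -0.1085, 0.1009]
ee_rot: [180.0, -0.0, 7.4]
contact_force: [-0.3, 0.0, 0.3]
gripper_width: 0.0866
t 3.35 tcp [ 576.6 -108.5  100.9] rot [ 1.7998e+02 -3.0000e-02  7.3800e+00] F [-0.3  0.   0.3] M [-0.02 -0.03  0.07] w 86.6 q6 61.1 q5 49.8
tool delta mm [ 0.   0.5 -1.1] turn rad 0.001
```

View pics/w4.png

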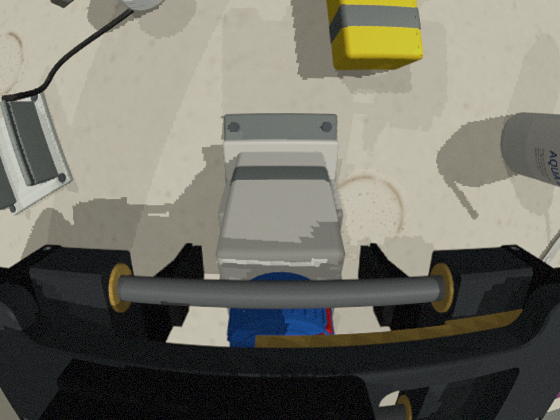

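View pics/s4.png

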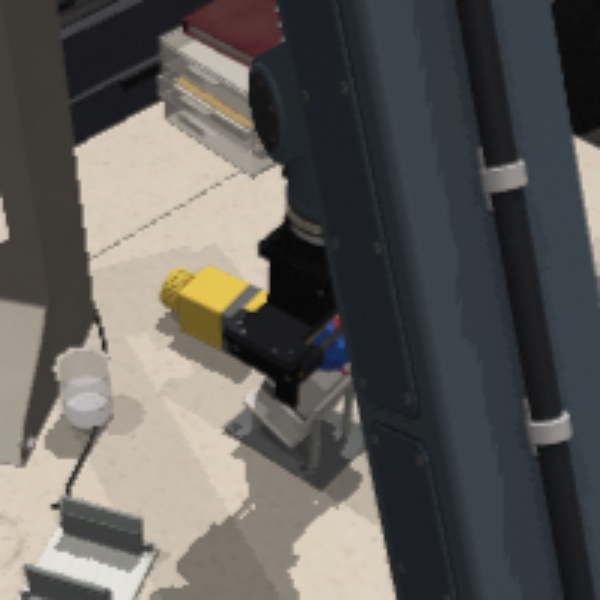

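```bash
python3 -m crank '62 0 0 0 0;58 0 0 0 0;54 0 0 0 0;50 0 0 0 0;50 0 0 0 0' ; python3 -m crank '50 0 0 0 0;50 0 0 0 0;50 0 0 0 0;50 0 0 0 0;50 0 0 0 0'
```

```text
time_s: 3.95
tcp_pos: [0.5762, -0.1083, 0.1006]
ee_rot: [-180.0, 0.0, 7.4]
contact_force: [0.3, 0.3, 0.8]
gripper_width: 0.0555
time_s: 4.45
tcp_pos: [0.5762, -0.1083, 0.1006]
ee_rot: [-180.0, -0.0, 7.4]
contact_force: [-0.8, 0.3, 1.0]
gripper_width: 0.0559
```

```bash
python3 -m crank '45 -2 0 -5 0;45 -3.7 0 -9.3 0;45 -5.6 0 -13.9 0;45 -5.6 0 -13.9 0;45 -5.6 0 -13.9 0'; python3 -m crank '45 -5.6 0 -13.9 0;45 -5.6 0 -13.9 0;45 0 0 -30 0;45 0 0 -30 0;45 0 0 -20 0'
python3 - <<'E'
from h import *
go(.60,.157,.25,27.8)
for n in('scene','top'):
  im=robot.capture(n);cv2.imwrite(f'pics/{n}5.png',im[:,:,::-1])
im=robot.capture('wrist');cv2.imwrite('pics/w5.png',im[:,:,::-1])
E
```

```text
time_s: 4.95
tcp_pos: [0.5533, -0.1113, 0.1581]
ee_rot: [180.0, -0.0, 7.4]
contact_force: [1.5, -0.0, -3.5]
gripper_width: 0.0559
time_s: 5.45
tcp_pos: [0.5422, -0.1128, 0.267]
ee_rot: [179.9, -0.0, 7.4]
contact_force: [0.9, -0.4, -2.4]
gripper_width: 0.0557
t 5.45 tcp [ 542.2 -112.8  267. ] rot [ 1.7994e+02 -4.0000e-02  7.3700e+00] F [ 0.9 -0.4 -2.4] M [-0.01 -0.03 -0.03] w 55.7 q6 59.3 q5 68.8
tool delta mm [  92.  -260.2   17. ] turn rad -0.357
```

View pics/scene5.png

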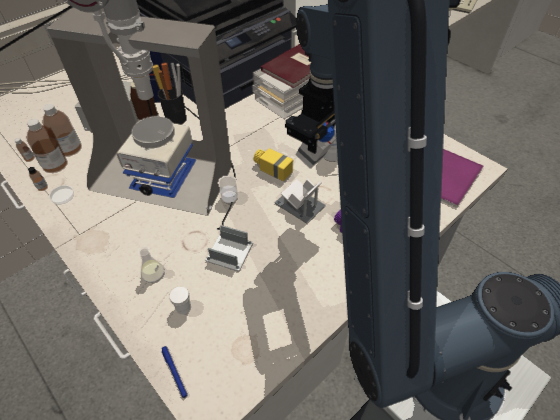

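View pics/w5.png

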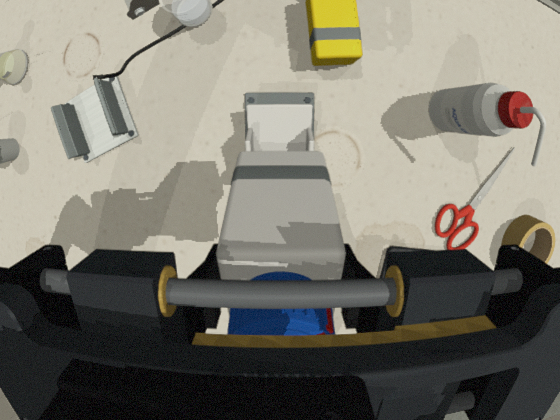

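```bash
python3 - <<'E'
from h import *
go(.571,.141,.25,27.8)
T=cam('top');print([plane(T,p,0)[:2] for p in((255,157),(185,50),(305,125))])
E
```

```text
t 5.6 tcp [ 542.7 -112.9  265.9] rot [ 1.7991e+02 -1.1000e-01  7.3800e+00] F [-0.3  0.3 -3.9] M [-0.02  0.06 -0.01] w 55.8 q6 59.3 q5 68.6
tool delta mm [  60.7 -248.2   15.9] turn rad -0.356
[array([0.75951239, 0.09742579]), array([1.09240589, 0.32297262]), array([ 0.8617916 , -0.05227919])]
```

```bash
python3 -m crank '45 3 -12 0 0;45 6 -25 0 0;45 7 -28 0 0;45 7 -28 0 0;45 7 -28 0 0' && python3 -m crank '45 7 -28 0 0;45 7 -28 0 0;45 7 -28 0 0;45 6 -25 0 0;45 4 -18 0 0' && python3 -m crank '45 0 0 0 -0.1;45 0 0 0 -0.12;45 0 0 5 -0.1;45 0 0 5 -0.036;45 0 0 0 0'
python3 - <<'E'
from h import *
go(.571,.141,.25,27.8)
c=cam('wrist');im=robot.capture('wrist');cv2.imwrite('pics/w6.png',im[:,:,::-1])
np.save('c6.npy',np.hstack([c[0].ravel(),c[1].ravel(),c[2]]))
im=robot.capture('scene');cv2.imwrite('pics/s6.png',cv2.resize(im[100:300,150:350,::-1],None,fx=3,fy=3))
E
```

```text
time_s: 6.1
tcp_pos: [0.5553, 0.0133, 0.2622]
ee_rot: [-179.9, 0.3, 7.4]
contact_force: [0.3, -0.3, -2.8]
gripper_width: 0.0556
time_s: 6.6
tcp_pos: [0.5695, 0.1437, 0.262]
ee_rot: [-179.9, 0.3, 7.5]
contact_force: [0.1, 0.1, -2.9]
gripper_width: 0.0554
time_s: 7.1
tcp_pos: [0.569, 0.1418, 0.2515]
ee_rot: [-179.8, 0.4, 27.8]
contact_force: [0.5, 0.9, -3.6]
gripper_width: 0.0555
t 7.1 tcp [569.  141.8 251.5] rot [-179.82    0.35   27.8 ] F [ 0.5  0.9 -3.6] M [ 0.   -0.01  0.03] w 55.5 q6 65.3 q5 69.3
tool delta mm [1.4 1.6 1.5] turn rad 0.0
```

View pics/w6.png

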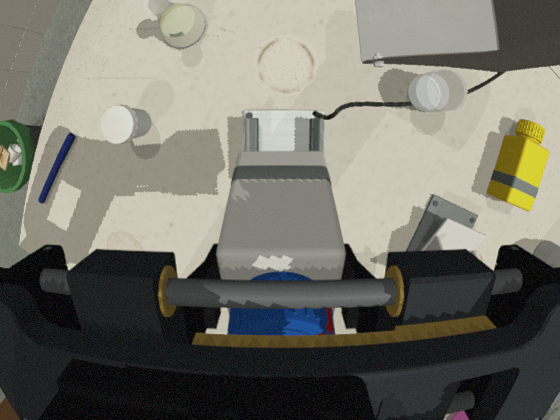

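View pics/s6.png

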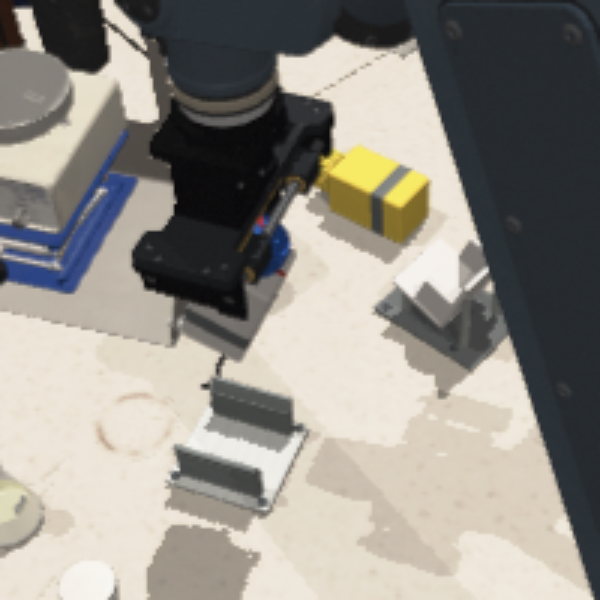

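```bash
python3 - <<'E'
import cv2
a=cv2.imread('pics/w6.png')
cv2.imwrite('pics/w6h.png',cv2.resize(a[100:190,225:345],None,fx=6,fy=6,interpolation=cv2.INTER_CUBIC))
E
```

```text
(no output)
```

View pics/w6h.png

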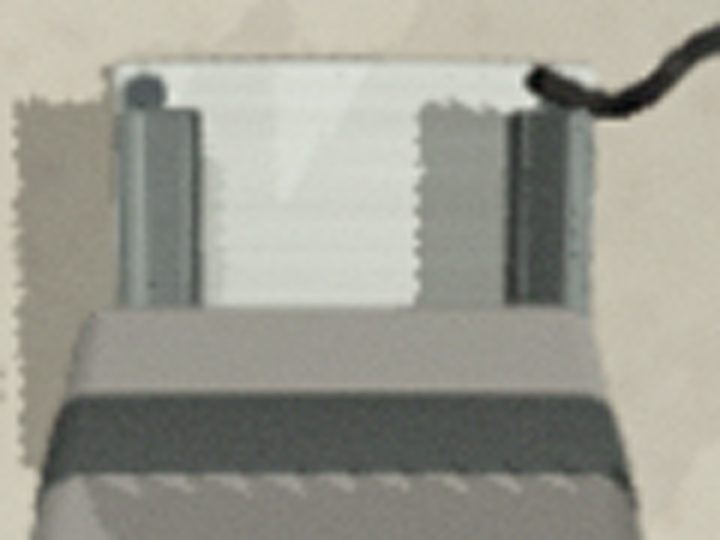

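```bash
python3 - <<'E'
from h import *
a=np.load('c6.npy');C=(a[:9].reshape(3,3),a[9:18].reshape(3,3),a[18:])
h=lambda p:(225+p[0]/6-.4,100+p[1]/6-.4)
w=np.radians(27.8);tcp=np.array([569,141.8,251.5])
def P(p,z):
  q=plane(C,h(p),z,True)*1000;d=q-tcp;return q,np.array([d[0]*np.cos(w)+d[1]*np.sin(w),d[0]*np.sin(w)-d[1]*np.cos(w)])
def pair(n,a,b,z):
  qa,la=P(a,z);qb,lb=P(b,z);d=la-lb;print(n,'tool',la.round(1),lb.round(1),'mid',((la+lb)/2).round(1),'world mid',((qa+qb)/2).round(1)[:2],'len',np.linalg.norm(d).round(1))
pair('plate far',(105,65),(600,65),.008)
pair('floor inner far',(203,110),(507,110),.008)
pair('floor inner near',(203,300),(507,300),.008)
pair('Ledge',(203,300),(200,110),.008)
pair('Redge',(507,300),(510,110),.008)
pair('cheek top far end out',(120,108),(597,108),.056)
zb=.2515+.019-.085*.928+.028*.371
pair('can bottom +x edge',(95,312),(590,312),zb)
zs=zb+.095*.928
print(zb,zs, P(((225)*6,0),.1)[0])
hh=h;h=lambda p:p
pair('shoulder +x edge',(217,247),(344,247),zs)
E
```

```text
plate far tool [ 86.6 -47.1] [86.7 54.3] mid [86.7  3.6] world mid [647.3 179. ] len 101.4
floor inner far tool [ 76.9 -27. ] [77.  35.2] mid [76.9  4.1] world mid [639. 174.] len 62.2
floor inner near tool [ 37.4 -27.3] [37.5 35.6] mid [37.4  4.2] world mid [604.  155.6] len 62.9
Ledge tool [ 37.4 -27.3] [ 76.9 -27.6] mid [ 57.1 -27.5] world mid [606.7 192.7] len 39.5
Redge tool [37.5 35.6] [77.  35.8] mid [57.2 35.7] world mid [636.3 136.9] len 39.5
cheek top far end out tool [ 77.3 -38.6] [77.5 47.6] mid [77.4  4.5] world mid [639.6 173.9] len 86.2
can bottom +x edge tool [ 54.6 -25.1] [54.6 28.4] mid [54.6  1.7] world mid [618.1 165.8] len 53.5
0.20200800000000002 0.29016800000000004 [742.92434752  36.03124277 100.        ]
shoulder +x edge tool [ 24.8 -24.8] [24.9 27.3] mid [24.8  1.2] world mid [591.5 152.3] len 52.0
```

```bash
python3 -m crank '45 2 2.6 20 0;45 0 0 35 0;45 0 0 35 0;45 0 0 20 0;45 0 0 10 0'; python3 -m crank '45 0 0 0 0;45 0 0 0 0;45 0 0 0 0;45 0 0 0 0;45 0 0 0 0'
python3 - <<'E'
from h import *
go(.571,.141,.25,27.8)
c=cam('wrist');im=robot.capture('wrist');cv2.imwrite('pics/w7.png',im[:,:,::-1])
np.save('c7.npy',np.hstack([c[0].ravel(),c[1].ravel(),c[2]]))
cv2.imwrite('pics/w7h.png',cv2.resize(im[100:250,205:355,::-1],None,fx=4,fy=4,interpolation=cv2.INTER_CUBIC))
im=robot.capture('scene');cv2.imwrite('pics/s7.png',cv2.resize(im[150:300,150:300,::-1],None,fx=4,fy=4))
E
```

```text
time_s: 7.7
tcp_pos: [0.5727, 0.1398, 0.1319]
ee_rot: [-179.9, 0.3, 27.7]
contact_force: [-0.8, -0.2, -3.7]
gripper_width: 0.0561
time_s: 8.2
tcp_pos: [0.575, 0.1398, 0.1354]
ee_rot: [180.0, -0.1, 27.8]
contact_force: [-0.0, -0.2, -2.9]
gripper_width: 0.0559
t 8.2 tcp [575.  139.8 135.4] rot [ 1.7995e+02 -1.0000e-01  2.7780e+01] F [-0.  -0.2 -2.9] M [-0.04  0.07  0.  ] w 55.9 q6 65.1 q5 54.3
tool delta mm [  -3.    -2.9 -114.6] turn rad -0.0
```

View pics/w7h.png

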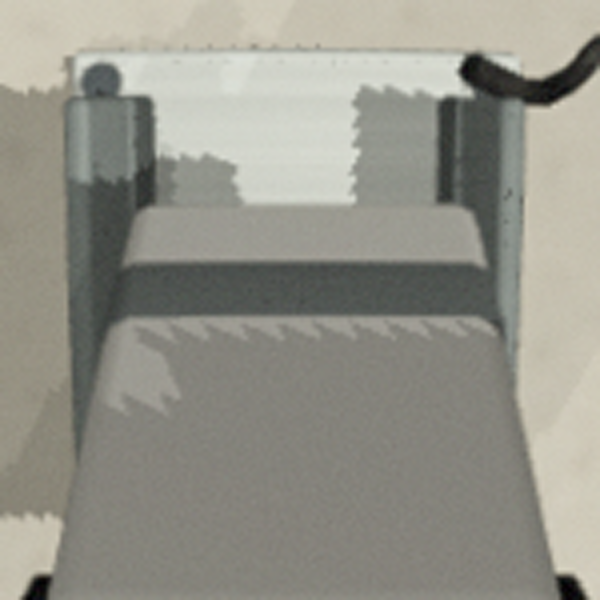

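View pics/s7.png

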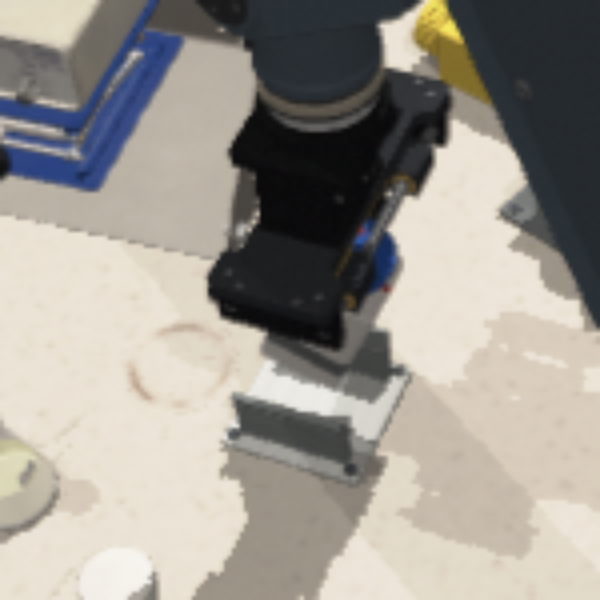

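```bash
python3 - <<'E'
from h import *
a=np.load('c7.npy');C=(a[:9].reshape(3,3),a[9:18].reshape(3,3),a[18:])
h=lambda p:(205+p[0]/4-.4,100+p[1]/4-.4)
w=np.radians(27.8);tcp=np.array([575,139.8,135.4])
def P(p,z):
  q=plane(C,h(p),z,True)*1000;d=q-tcp;return np.array([d[0]*np.cos(w)+d[1]*np.sin(w),d[0]*np.sin(w)-d[1]*np.cos(w)])
def pair(n,a,b,z):
  la=P(a,z);lb=P(b,z);print(n,la.round(1),lb.round(1),'mid',((la+lb)/2).round(1),np.linalg.norm(la-lb).round(1))
pair('plate far',(75,52),(521,52),.008)
pair('floor inner far',(155,97),(440,97),.008)
pair('floor inner near',(156,200),(438,200),.008)
pair('cheek top inner',(133,97),(460,97),.056)
zb=.1354+.019-.085*.928+.028*.371
pair('bottom',(138,207),(472,207),zb)
pair('shoulder',(50,600),(555,600),zb+.088)
E
```

```text
plate far [ 83.  -49.3] [82.8 49. ] mid [82.9 -0.1] 98.3
floor inner far [ 72.4 -31.6] [72.4 31.1] mid [72.4 -0.2] 62.6
floor inner near [ 49.5 -31.7] [49.4 30.9] mid [49.4 -0.4] 62.6
cheek top inner [ 72.8 -30.2] [72.8 29.8] mid [72.8 -0.2] 60.0
bottom [ 55.1 -25.8] [55.1 28.5] mid [55.1  1.4] 54.2
shoulder [ 23.2 -25. ] [23.2 27. ] mid [23.2  1. ] 52.0
```

```bash
python3 -m crank '45 1 -1.5 8 0;45 0 0 12 0;45 0 0 12 0;45 0 0 10 0;45 0 0 4 0'; python3 -m crank '45 0 0 2 0;45 0 0 1 0;45 0 0 0 0;45 0 0 0 0;45 0 0 0 0'
python3 - <<'E'
from h import *
go(.571,.141,.078,27.8)
im=robot.capture('wrist');
cv2.imwrite('pics/w8h.png',cv2.resize(im[100:250,205:355,::-1],None,fx=4,fy=4,interpolation=cv2.INTER_CUBIC))
E
```

```text
time_s: 8.8
tcp_pos: [0.5734, 0.1414, 0.0862]
ee_rot: [-179.9, 0.2, 27.8]
contact_force: [-0.9, 0.2, -3.3]
gripper_width: 0.0555
time_s: 9.3
tcp_pos: [0.575, 0.1416, 0.0858]
ee_rot: [180.0, -0.1, 27.8]
contact_force: [0.1, -0.0, -3.0]
gripper_width: 0.0559
t 9.3 tcp [575.  141.6  85.8] rot [ 1.7998e+02 -5.0000e-02  2.7770e+01] F [ 0.1 -0.  -3. ] M [-0.    0.05 -0.01] w 55.9 q6 65.3 q5 48.4
tool delta mm [-3.8 -1.3  7.8] turn rad -0.0
```

View pics/w8h.png

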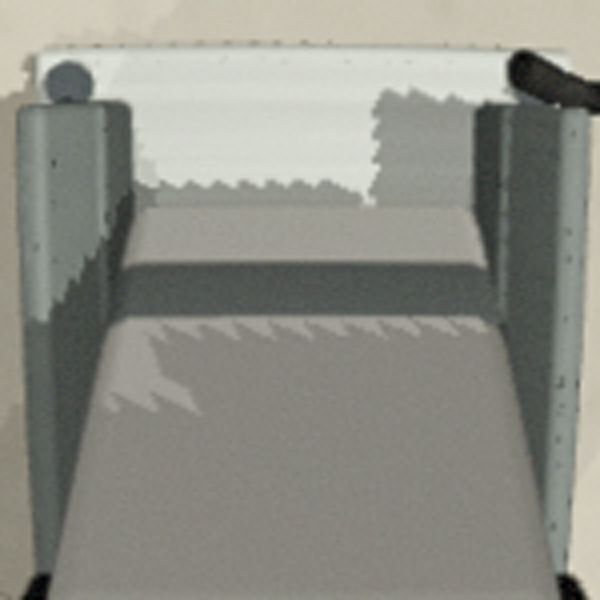

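```bash
python3 -m crank '45 0 0 2 0;45 0 0 1.5 0;45 0 0 1.5 0;45 0 0 0 0;45 0 0 0 0'; python3 -m crank '45 0 0 1 0;45 0 0 1 0;45 0 0 0 0;45 0 0 0 0;45 0 0 0 0'
```

```text
time_s: 9.85
tcp_pos: [0.5746, 0.1415, 0.0802]
ee_rot: [-180.0, 0.0, 27.8]
contact_force: [-0.5, 0.2, -3.9]
gripper_width: 0.0557
time_s: 10.35
tcp_pos: [0.5747, 0.1416, 0.0784]
ee_rot: [180.0, -0.0, 27.8]
contact_force: [-1.2, 0.3, -2.5]
gripper_width: 0.0556
```

```bash
python3 -m crank '45 0 0 1 0;45 0 0 0 0;45 0 0 0 0;45 0 0 0 0;45 0 0 0 0'; python3 -m crank '45 0 0 1 0;45 0 0 0 0;45 0 0 0 0;45 0 0 0 0;45 0 0 0 0'
```

```text
time_s: 10.85
tcp_pos: [0.5747, 0.1415, 0.0774]
ee_rot: [180.0, -0.0, 27.8]
contact_force: [-0.3, -0.3, -2.4]
gripper_width: 0.0558
time_s: 11.35
tcp_pos: [0.5748, 0.1416, 0.0767]
ee_rot: [180.0, -0.0, 27.8]
contact_force: [-1.3, -0.0, 1.9]
gripper_width: 0.056
```

```bash
python3 -m crank '45 2 0 0.3 0;45 2 0 0 0;45 2 0 0 0;45 0 0 0 0;45 0 0 0 0'; python3 -m crank '45 2 0 0 0;45 2 0 0.2 0;45 2 0 0.2 0;45 0 0 0 0;45 0 0 0 0'
python3 - <<'E'
from h import *
go(.571,.141,.078,27.8)
im=robot.capture('wrist');
cv2.imwrite('pics/w9h.png',cv2.resize(im[100:250,205:355,::-1],None,fx=4,fy=4,interpolation=cv2.INTER_CUBIC))
E
```

```text
time_s: 11.85
tcp_pos: [0.5789, 0.1438, 0.0767]
ee_rot: [-180.0, 0.2, 27.8]
contact_force: [-2.3, -1.3, 6.5]
gripper_width: 0.0556
time_s: 12.35
tcp_pos: [0.5845, 0.1467, 0.0764]
ee_rot: [-180.0, 0.1, 27.8]
contact_force: [-2.4, -0.2, 7.9]
gripper_width: 0.0558
t 12.35 tcp [584.5 146.7  76.4] rot [-1.800e+02  1.100e-01  2.781e+01] F [-2.4 -0.2  7.9] M [-0.34  0.77  0.03] w 55.8 q6 65.7 q5 48.6
tool delta mm [-14.6  -1.2  -1.6] turn rad 0.0
```

View pics/w9h.png

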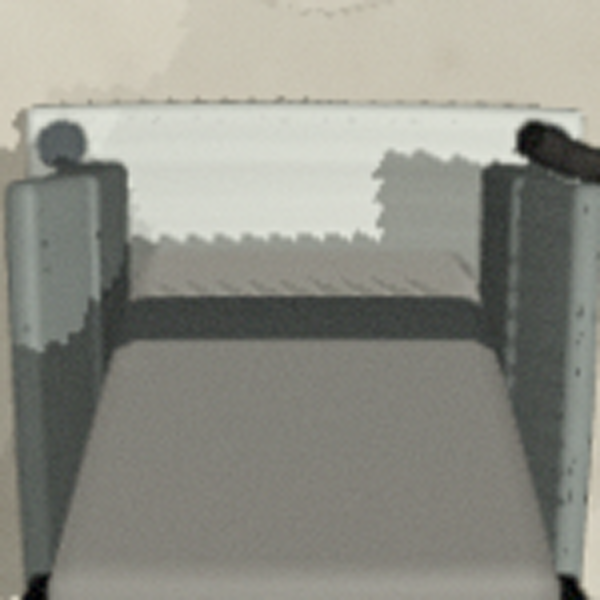

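```bash
python3 -m crank '45 2 0 0.2 0;45 2 0 0.2 0;45 2 0 0.3 0;45 2 0 0.4 0;45 0 0 0 0'; python3 -m crank '45 2 0 0.4 0;45 2 0 0.5 0;45 2 0 0.5 0;45 0 0 0 0;45 0 0 0 0'
python3 - <<'E'
from h import *
go(.571,.141,.078,27.8)
im=robot.capture('wrist');
cv2.imwrite('pics/w10h.png',cv2.resize(im[100:250,205:355,::-1],None,fx=4,fy=4,interpolation=cv2.INTER_CUBIC))
im=robot.capture('scene');cv2.imwrite('pics/s10.png',cv2.resize(im[150:300,150:300,::-1],None,fx=4,fy=4))
E
```

```text
time_s: 12.9
tcp_pos: [0.5919, 0.1506, 0.0752]
ee_rot: [180.0, 0.1, 27.8]
contact_force: [-2.6, -1.4, 6.0]
gripper_width: 0.0556
time_s: 13.4
tcp_pos: [0.5974, 0.1535, 0.0738]
ee_rot: [180.0, 0.0, 27.8]
contact_force: [-2.0, -1.3, 5.9]
gripper_width: 0.0554
t 13.4 tcp [597.4 153.5  73.8] rot [1.7999e+02 5.0000e-02 2.7800e+01] F [-2.  -1.3  5.9] M [-0.22  0.59  0.01] w 55.4 q6 66.3 q5 49.6
tool delta mm [-29.2  -1.2  -4.2] turn rad 0.0
```

View pics/w10h.png

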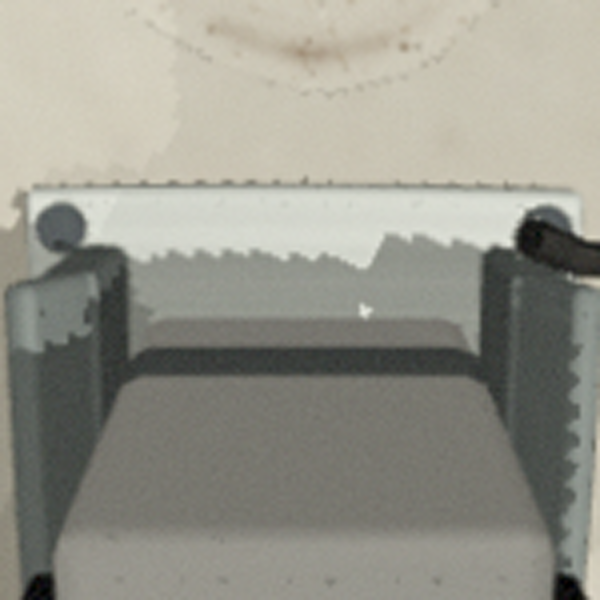

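View pics/s10.png

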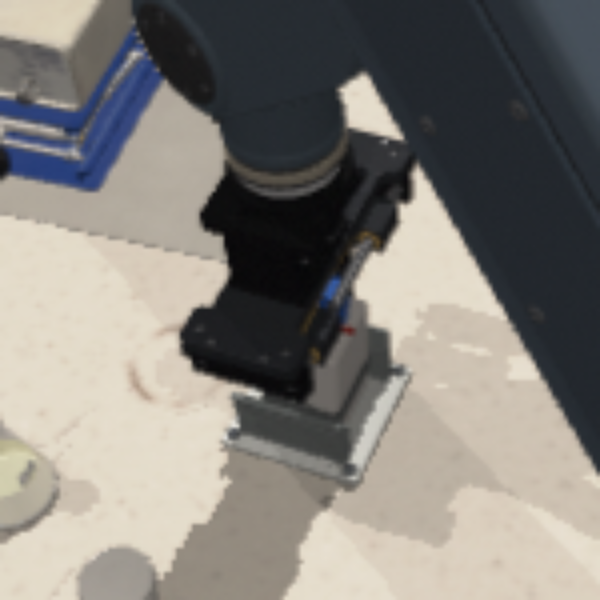

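```bash
python3 -m crank '45 2 0 0.5 0;45 2 0 0.5 0;45 1.5 0 0.5 0;45 0 0 0 0;45 0 0 0 0'
python3 - <<'E'
from h import *
go(.571,.141,.078,27.8)
im=robot.capture('wrist');
cv2.imwrite('pics/w11h.png',cv2.resize(im[100:250,205:355,::-1],None,fx=4,fy=4,interpolation=cv2.INTER_CUBIC))
E
```

```text
time_s: 14.0
tcp_pos: [0.6023, 0.1561, 0.0722]
ee_rot: [180.0, 0.0, 27.8]
contact_force: [-1.3, -0.6, 4.4]
gripper_width: 0.0556
t 14.0 tcp [602.3 156.1  72.2] rot [1.80e+02 4.00e-02 2.78e+01] F [-1.3 -0.6  4.4] M [-0.2   0.51  0.06] w 55.6 q6 66.5 q5 49.9
tool delta mm [-34.7  -1.2  -5.8] turn rad -0.0
```

View pics/w11h.png

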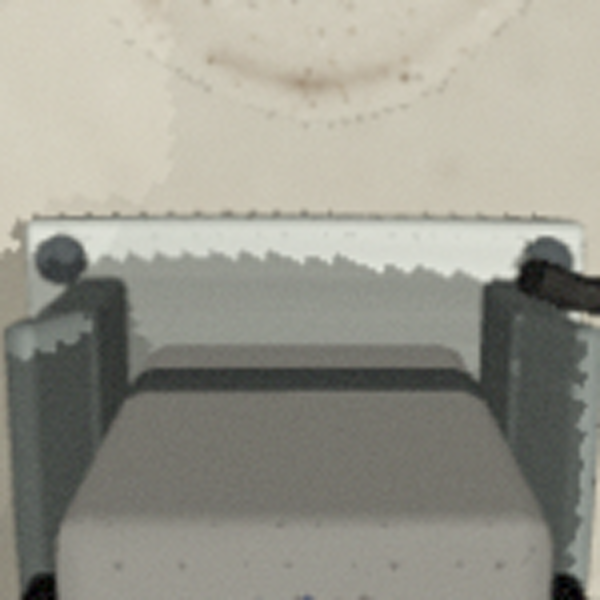

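```bash
python3 - <<'E'
from h import *
C=cam('wrist');s=robot.sense();tcp=s['tcp_pos']*1000;w=np.radians(27.8)
def P(p,z):
  q=plane(C,(205+p[0]/4-.4,100+p[1]/4-.4),z,True)*1000;d=q-tcp;return np.round([d[0]*np.cos(w)+d[1]*np.sin(w),d[0]*np.sin(w)-d[1]*np.cos(w)],1)
print(P((300,218),.008),'bottom',P((145,346),.008),P((465,346),.008),'shoulder',P((65,522),.102),P((545,522),.102))
E
```

```text
[51.4  0.4] bottom [ 28.9 -27.1] [28.9 29.6] shoulder [ 28.8 -24.6] [28.8 27.1]
```

```bash
python3 -m crank '58 0 0 0 0;60 0 0 0 0;65 0 0 0 0;75 0 0 0 0;87 0 0 0 0'; python3 -m crank '87 0 0 0 0;87 0 0 0 0;87 0 0 0 0;87 0 0 0 0;87 0 0 0 0'
python3 - <<'E'
from h import *
go(.571,.141,.078,27.8)
im=robot.capture('wrist');
cv2.imwrite('pics/w12h.png',cv2.resize(im[100:250,205:355,::-1],None,fx=4,fy=4,interpolation=cv2.INTER_CUBIC))
E
```

```text
time_s: 14.55
tcp_pos: [0.6025, 0.1562, 0.0715]
ee_rot: [-180.0, 0.0, 27.8]
contact_force: [0.0, -0.6, -0.1]
gripper_width: 0.0736
time_s: 15.05
tcp_pos: [0.6026, 0.1562, 0.0717]
ee_rot: [180.0, -0.0, 27.8]
contact_force: [-0.1, -0.3, 0.3]
gripper_width: 0.0868
t 15.05 tcp [602.6 156.2  71.7] rot [ 1.800e+02 -1.000e-02  2.777e+01] F [-0.1 -0.3  0.3] M [-0.03 -0.03  0.01] w 86.8 q6 66.5 q5 49.8
tool delta mm [-35.   -1.3  -6.3] turn rad -0.0
```

View pics/w12h.png

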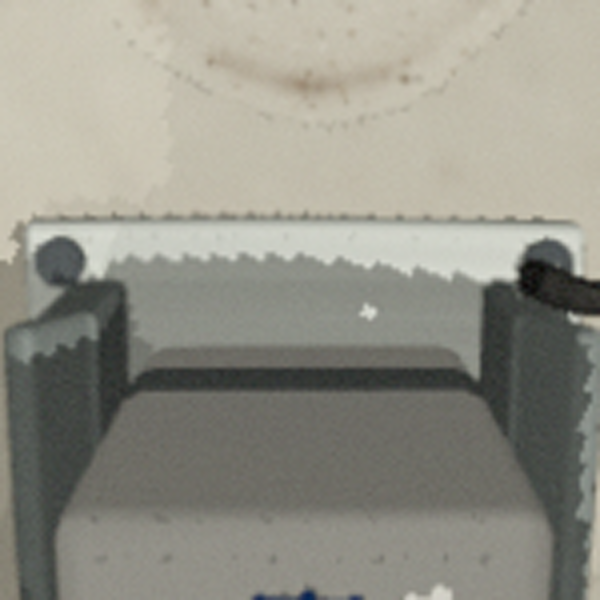

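```bash
python3 -m crank '87 0 0 -10 0;87 0 0 -30 0;87 0 0 -40 0;87 0 0 -40 0;87 0 0 -20 0'; python3 -m crank '87 0 0 0 -0.1;87 0 0 0 -0.14;87 0 0 0 -0.14;87 0 0 0 -0.14;87 0 0 0 -0.14'; python3 -m crank '87 0 0 0 -0.14;87 0 0 0 -0.14;87 0 0 0 -0.14;87 0 0 0 -0.14;87 0 0 0 -0.14'; python3 -m crank '87 0 0 0 -0.14;87 0 0 0 -0.14;87 0 0 0 -0.14;87 0 0 0 -0.12;87 0 0 0 -0.06'
python3 - <<'E'
from h import *
go(.6026,.1562,.12,140)
c=cam('wrist');im=robot.capture('wrist');cv2.imwrite('pics/w13.png',im[:,:,::-1])
np.save('c13.npy',np.hstack([c[0].ravel(),c[1].ravel(),c[2]]))
im=robot.capture('top');cv2.imwrite('pics/t13.png',im[:,:,::-1])
E
```

```text
time_s: 15.6
tcp_pos: [0.6045, 0.1565, 0.2165]
ee_rot: [179.8, -0.4, 27.8]
contact_force: [-0.1, 0.2, -0.2]
gripper_width: 0.0868
time_s: 16.1
tcp_pos: [0.6025, 0.1562, 0.2126]
ee_rot: [180.0, -0.0, 65.9]
contact_force: [0.3, -1.1, 0.6]
gripper_width: 0.087
time_s: 16.6
tcp_pos: [0.6025, 0.1562, 0.2125]
ee_rot: [180.0, 0.0, 106.0]
contact_force: [0.1, -0.1, 0.1]
gripper_width: 0.0872
time_s: 17.1
tcp_pos: [0.6025, 0.1562, 0.2125]
ee_rot: [180.0, 0.0, 140.3]
contact_force: [-0.8, 0.3, 1.1]
gripper_width: 0.0872
t 17.1 tcp [602.5 156.2 212.5] rot [1.7997e+02 3.0000e-02 1.4028e+02] F [-0.8  0.3  1.1] M [ 0.05 -0.14 -0.  ] w 87.2 q6 -46.0 q5 66.2
tool delta mm [-0.1  0.1 92.5] turn rad 0.005
```

View pics/w13.png

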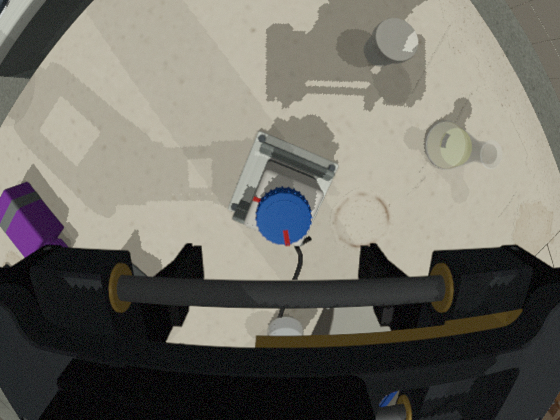

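View pics/t13.png

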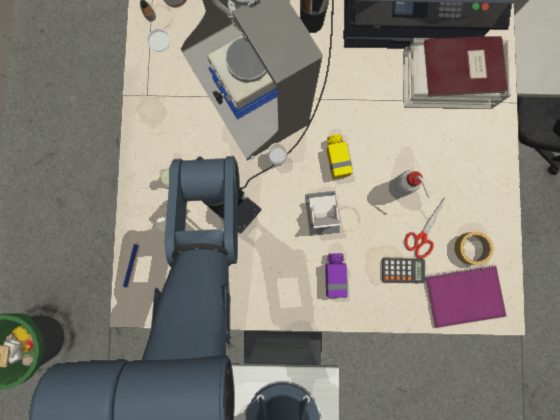

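```bash
cat > capm.py <<'E'
from h import *
def measure(im,C):
    hsv=cv2.cvtColor(im,cv2.COLOR_RGB2HSV)
    m=cv2.inRange(hsv,(105,150,60),(125,255,255));m[245:]=0
    red=cv2.inRange(hsv,(0,150,90),(6,255,255))|cv2.inRange(hsv,(174,150,90),(180,255,255));red[300:]=0
    cs=sorted(cv2.findContours(m,0,1)[0],key=cv2.contourArea)[-1:]
    e=cv2.fitEllipse(cv2.convexHull(cs[0]));print('ellipse',e)
    n,l,st,ce=cv2.connectedComponentsWithStats(red)
    for i in range(1,n):
        if st[i,4]>5 and np.hypot(*(ce[i]-e[0]))<80: print('red px',ce[i].round(1),st[i,4],'on cap top',plane(C,ce[i],.131,True)[:2].round(4),'on shoulder',plane(C,ce[i],.103,True)[:2].round(4))
    print('cap centre @.131',plane(C,e[0],.131,True)[:2].round(4),'@.12',plane(C,e[0],.12,True)[:2].round(4))
E
python3 - <<'E'
from capm import *
a=np.load('c13.npy');C=(a[:9].reshape(3,3),a[9:18].reshape(3,3),a[18:])
im=cv2.imread('pics/w13.png')[:,:,::-1].copy();measure(im,C)
cv2.imwrite('pics/w13c.png',cv2.resize(im[120:270,210:360,::-1],None,fx=4,fy=4,interpolation=cv2.INTER_CUBIC))
E
```

```text
ellipse ((283.2021179199219, 215.34194946289062), (54.873870849609375, 56.32035446166992), 179.07760620117188)
red px [256.2 198.9] 25 on cap top [0.5782 0.1506] on shoulder [0.5821 0.1446]
red px [286.2 237.3] 56 on cap top [0.6172 0.1484] on shoulder [0.6256 0.1421]
cap centre @.131 [0.6016 0.1582] @.12 [0.6042 0.1562]
```

View pics/w13c.png

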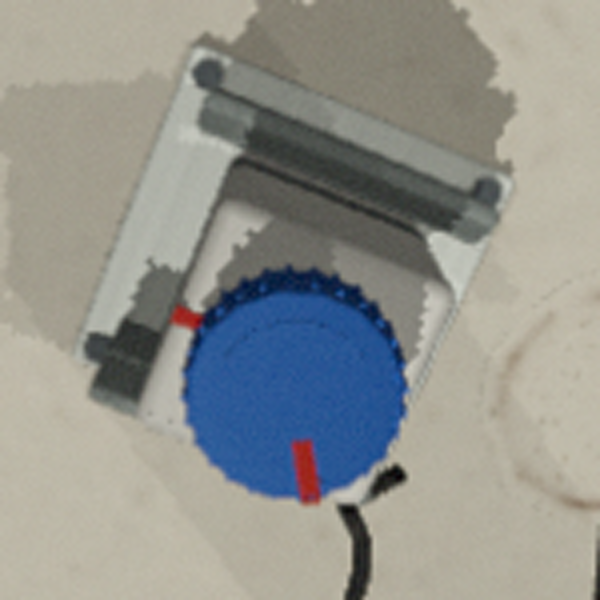

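```bash
python3 -m crank '87 0 0 15 0;87 0 0 35 0;87 0 0 35 0;87 0 0 15 0;87 0 0 5 0'; python3 -m crank '80 0 0 0 0;70 0 0 0 0;60 0 0 0 0;50 0 0 0 0;40 0 0 0 0';  python3 -m crank '30 0 0 0 0;30 0 0 0 0;30 0 0 0 0;30 0 0 0 0;30 0 0 0 0'
python3 - <<'E'
from h import *
go(.6026,.1562,.107,140)
im=robot.capture('wrist');cv2.imwrite('pics/w14.png',im[:,:,::-1])
E
```

```text
time_s: 17.7
tcp_pos: [0.6011, 0.1561, 0.1048]
ee_rot: [-179.8, -0.2, 140.0]
contact_force: [-0.0, -0.4, 0.6]
gripper_width: 0.0873
time_s: 18.2
tcp_pos: [0.6029, 0.1562, 0.1075]
ee_rot: [179.9, 0.1, 140.1]
contact_force: [0.7, -0.0, -0.8]
gripper_width: 0.0555
time_s: 18.7
tcp_pos: [0.603, 0.1565, 0.107]
ee_rot: [179.9, 0.0, 140.1]
contact_force: [0.5, 2.0, 2.2]
gripper_width: 0.0432
t 18.7 tcp [603.  156.5 107. ] rot [1.7994e+02 4.0000e-02 1.4007e+02] F [0.5 2.  2.2] M [ 0.29 -0.27  0.01] w 43.2 q6 -45.8 q5 53.7
tool delta mm [ 0.1 -0.5 -0. ] turn rad 0.001
```

View pics/w14.png

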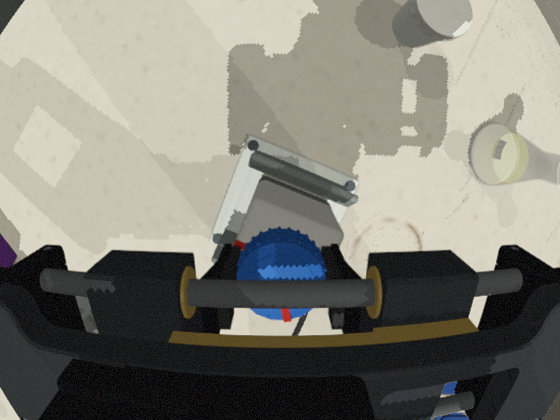

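```bash
python3 -m crank '30 0 0 0 0.06;30 0 0 0 0.1;30 0 0 0 0.1;30 0 0 0 0.1;30 0 0 0 0.06'
python3 - <<'E'
from h import *
go(.6026,.1562,.107,17)
im=robot.capture('wrist');cv2.imwrite('pics/w15.png',im[:,:,::-1])
E
```

```text
time_s: 19.25
tcp_pos: [0.6033, 0.1568, 0.107]
ee_rot: [179.9, 0.0, 115.9]
contact_force: [1.1, 2.4, 2.7]
gripper_width: 0.0433
t 19.25 tcp [603.3 156.8 107. ] rot [1.7988e+02 1.0000e-02 1.1590e+02] F [1.1 2.4 2.7] M [ 0.53 -0.38  0.35] w 43.3 q6 -21.6 q5 53.7
tool delta mm [-0.2 -0.9  0. ] turn rad 1.726
```

View pics/w15.png

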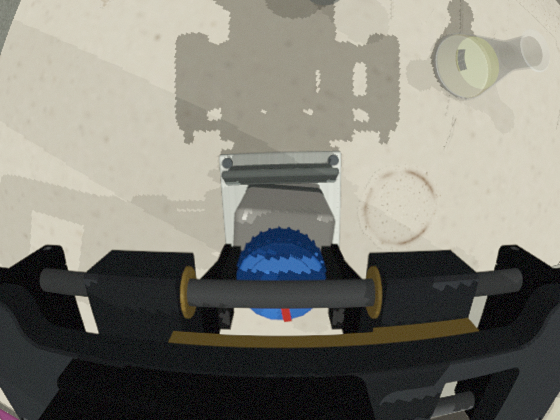

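```bash
python3 -m crank '30 0 0 0 0.08;30 0 0 0 0.12;30 0 0 0 0.12;30 0 0 0 0.12;30 0 0 0 0.12';python3 -m crank '30 0 0 0 0.12;30 0 0 0 0.12;30 0 0 0 0.12;30 0 0 0 0.12;30 0 0 0 0.12'; python3 -m crank '30 0 0 0 0.12;30 0 0 0 0.1;30 0 0 0 0.1;30 0 0 0 0.08;30 0 0 0 0'
python3 - <<'E'
from h import *
go(.6026,.1562,.107,17)
im=robot.capture('wrist');cv2.imwrite('pics/w16.png',im[:,:,::-1])
E
```

```text
time_s: 19.8
tcp_pos: [0.6033, 0.1569, 0.107]
ee_rot: [179.9, -0.1, 83.8]
contact_force: [1.8, 2.8, 2.5]
gripper_width: 0.0433
time_s: 20.3
tcp_pos: [0.6032, 0.157, 0.1071]
ee_rot: [180.0, -0.1, 49.4]
contact_force: [0.9, 3.6, 2.9]
gripper_width: 0.0432
time_s: 20.8
tcp_pos: [0.6032, 0.1573, 0.1071]
ee_rot: [-179.9, -0.1, 26.6]
contact_force: [0.1, 3.7, 3.5]
gripper_width: 0.0435
t 20.8 tcp [603.2 157.3 107.1] rot [-1.7993e+02 -1.4000e-01  2.6630e+01] F [0.1 3.7 3.5] M [ 1.14 -0.09 -0.08] w 43.5 q6 67.6 q5 53.7
tool delta mm [-1.1  0.7  0.1] turn rad 0.168
```

View pics/w16.png

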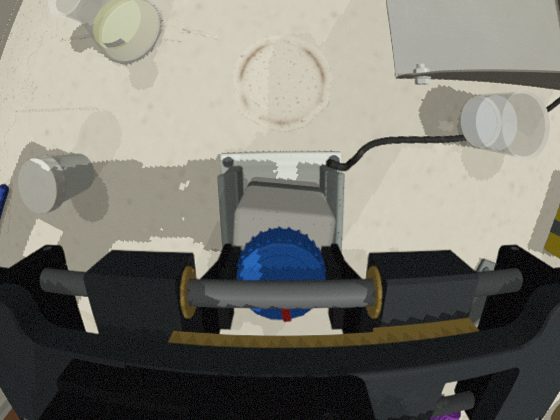

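```bash
for i in 1; do python3 -m crank '30 0 0 0 0.05;30 0 0 0 0.05;30 0 0 0 0.05;30 0 0 0 0.03;30 0 0 0 0'; python3 -c "
from h import *
go(.6026,.1562,.107,17)"; done; python3 -m crank '30 0 0 0 0.04;30 0 0 0 0.04;30 0 0 0 0.04;30 0 0 0 0;30 0 0 0 0'; python3 -c "
from h import *
go(.6026,.1562,.107,17)
im=robot.capture('wrist');cv2.imwrite('pics/w17.png',im[:,:,::-1])"
```

```text
time_s: 21.35
tcp_pos: [0.6032, 0.1574, 0.1071]
ee_rot: [-179.9, -0.1, 16.4]
contact_force: [2.1, 5.7, 3.8]
gripper_width: 0.0433
t 21.35 tcp [603.2 157.4 107.1] rot [-1.7991e+02 -1.4000e-01  1.6400e+01] F [2.1 5.7 3.8] M [ 1.48 -0.23  0.13] w 43.3 q6 77.8 q5 53.7
tool delta mm [-0.9  1.   0.1] turn rad -0.01
time_s: 21.85
tcp_pos: [0.6029, 0.1567, 0.1071]
ee_rot: [-180.0, -0.1, 9.6]
contact_force: [0.6, 4.4, 5.1]
gripper_width: 0.0432
t 21.85 tcp [602.9 156.7 107.1] rot [-1.7998e+02 -7.0000e-02  9.6100e+00] F [0.6 4.4 5.1] M [ 1.13 -0.19  0.59] w 43.2 q6 84.7 q5 53.7
tool delta mm [-0.4  0.4  0.1] turn rad -0.129
```

View pics/w17.png

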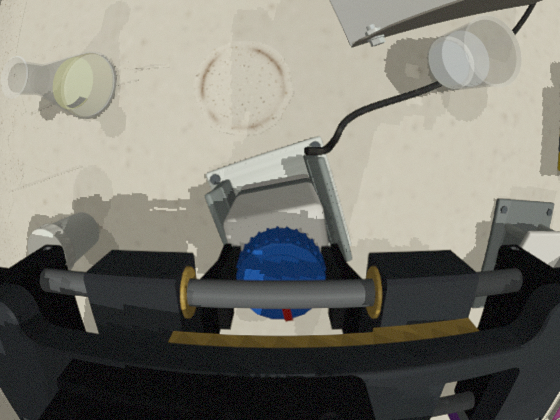

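```bash
python3 -m crank '30 0 0 0 0.03;30 0 0 0 0.02;30 0 0 0 0;30 0 0 0 0;30 0 0 0 0'; python3 -c "
from h import *
go(.6026,.1562,.107,17)"
python3 -m crank '46 0 0 0 0;50 0 0 0 0;60 0 0 0 0;75 0 0 0 0;87 0 0 0 0'; python3 -m crank '87 0 0 0 0;87 0 0 -20 0;87 0 0 -40 0;87 0 0 -40 0;87 0 0 -20 0'
python3 - <<'E'
from capm import *
go(.6026,.1562,.107,17)
C=cam('wrist');im=robot.capture('wrist');cv2.imwrite('pics/w18.png',im[:,:,::-1]);
measure(im,C)
cv2.imwrite('pics/w18c.png',cv2.resize(im[120:270,210:360,::-1],None,fx=4,fy=4,interpolation=cv2.INTER_CUBIC))
E
```

```text
time_s: 22.4
tcp_pos: [0.6025, 0.1564, 0.1071]
ee_rot: [180.0, -0.0, 6.7]
contact_force: [0.2, 4.4, 6.6]
gripper_width: 0.0433
t 22.4 tcp [602.5 156.4 107.1] rot [ 1.80e+02 -1.00e-02  6.73e+00] F [0.2 4.4 6.6] M [ 0.88 -0.07  0.52] w 43.3 q6 87.6 q5 53.8
tool delta mm [0.1 0.2 0.1] turn rad -0.179
time_s: 22.9
tcp_pos: [0.6021, 0.1557, 0.1061]
ee_rot: [180.0, 0.1, 6.6]
contact_force: [0.0, -0.6, -0.5]
gripper_width: 0.0665
time_s: 23.4
tcp_pos: [0.6043, 0.1563, 0.2305]
ee_rot: [180.0, -0.3, 6.6]
contact_force: [0.2, -0.6, -1.1]
gripper_width: 0.0866
t 23.4 tcp [604.3 156.3 230.5] rot [179.98  -0.34   6.59] F [ 0.2 -0.6 -1.1] M [ 0.01 -0.02  0.06] w 86.6 q6 87.7 q5 68.1
tool delta mm [-1.700e+00 -1.000e-01  1.235e+02] turn rad -0.182
ellipse ((279.2299499511719, 209.24993896484375), (51.59711456298828, 52.5836067199707), 176.76844787597656)
red px [283.6 229.4] 53 on cap top [0.5901 0.1508] on shoulder [0.5807 0.1494]
cap centre @.131 [0.6073 0.1565] @.12 [0.6043 0.1562]
```

View pics/w18.png

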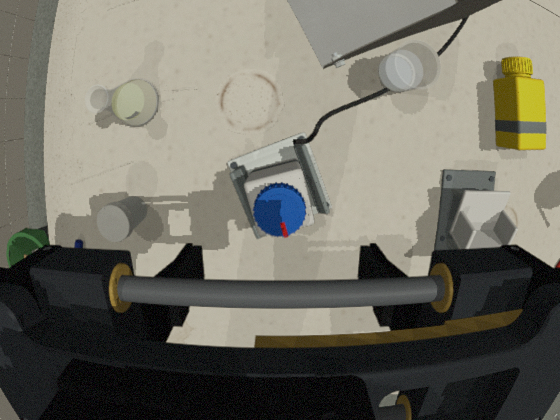

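View pics/w18c.png

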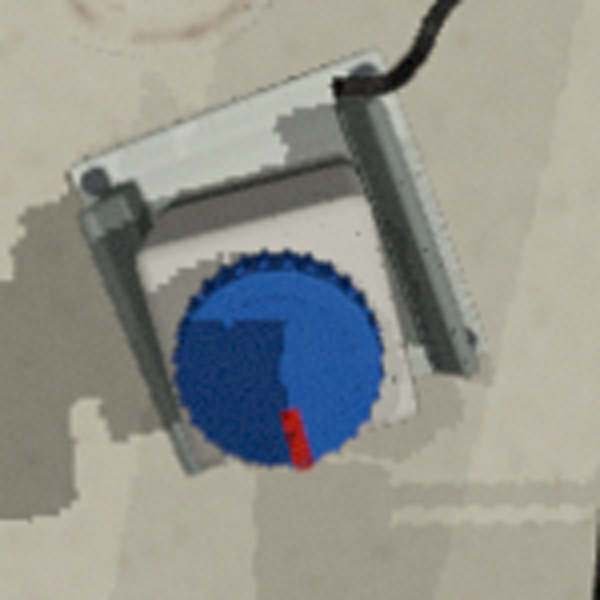

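```bash
python3 -m crank '87 -20 0 -20 0;87 -40 0 -20 0;87 -40 0 0 0;87 -30 0 0 0;87 -10 0 0 0'; python3 -m crank '87 0 0 0 0;87 0 0 0 0;87 0 0 0 0;87 0 0 0 0;87 0 0 0 0'
python3 - <<'E'
from capm import *
go(.6026,.1562,.107,17)
C=cam('wrist');im=robot.capture('wrist');cv2.imwrite('pics/w19.png',im[:,:,::-1]);
measure(im,C)
im2=im
y,x=np.array(proj(C,[.603,.157,.12],True))[::-1].astype(int);print(x,y)
y0=max(0,y-60);x0=max(0,x-70)
cv2.imwrite('pics/w19c.png',cv2.resize(im[y0:y0+120,x0:x0+140,::-1],None,fx=5,fy=5,interpolation=cv2.INTER_CUBIC))
im=robot.capture('scene');cv2.imwrite('pics/s19.png',cv2.resize(im[150:300,130:330,::-1],None,fx=4,fy=4,interpolation=cv2.INTER_CUBIC))
im=robot.capture('top');cv2.imwrite('pics/t19.png',im[:,:,::-1])
E
```

```text
time_s: 23.95
tcp_pos: [0.4595, 0.14, 0.2662]
ee_rot: [-180.0, 0.2, 6.6]
contact_force: [0.1, 0.2, 0.0]
gripper_width: 0.0868
time_s: 24.45
tcp_pos: [0.4642, 0.1402, 0.2664]
ee_rot: [180.0, 0.0, 6.6]
contact_force: [-0.2, -1.0, 0.3]
gripper_width: 0.0869
t 24.45 tcp [464.2 140.2 266.4] rot [1.80e+02 1.00e-02 6.57e+00] F [-0.2 -1.   0.3] M [-0.01  0.01  0.02] w 86.9 q6 87.0 q5 65.3
tool delta mm [ 1.393e+02 -1.000e-01  1.594e+02] turn rad -0.182
ellipse ((279.26495361328125, 51.89761734008789), (46.321556091308594, 47.46296310424805), 78.45904541015625)
red px [283.4  64.8] 44 on cap top [0.5904 0.1509] on shoulder [0.5952 0.1513]
red px [285.5  73.5] 8 on cap top [0.5825 0.1481] on shoulder [0.5866 0.1482]
red px [285.7  79.5] 16 on cap top [0.577  0.1473] on shoulder [0.5806 0.1473]
cap centre @.131 [0.602 0.156] @.12 [0.6044 0.1563]
278 53
```

View pics/w19c.png

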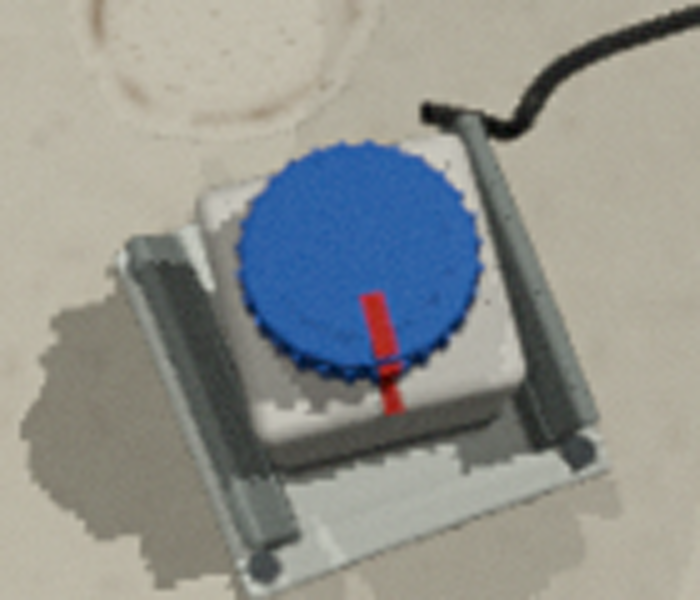

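View pics/s19.png

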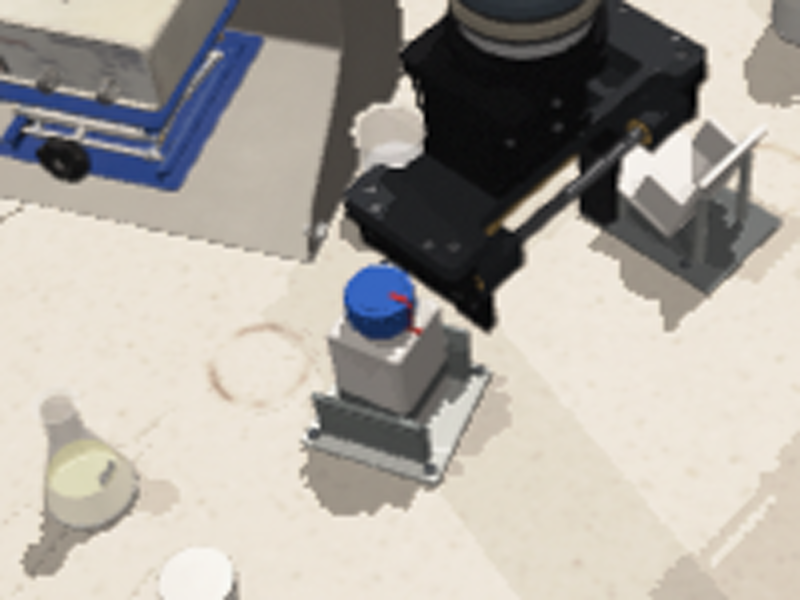

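View pics/t19.png

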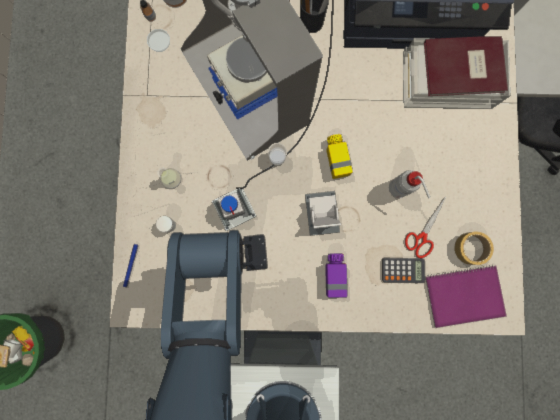

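```bash
python3 -c "
from workcell import robot
print(robot.close_job())"
```

```text
the job is handed in; nothing more can be done
None
```

The canister is standing in the holder with its cap screwed home, and I handed the job in at about 24.6 s.

**What I did**
- I gripped the canister by its flat y sides and drew it out of the rack along its own axis.
- I lowered its lower edge to the holder floor, turned it upright about that edge while still gripping it, and let go.
- I then gripped the cap and turned it about 2.3 rad clockwise in one grip. No regrip was needed.

**Last checks**
- **Before turning the cap:** bottom and shoulder edges lined up in the wrist view, so the canister was upright, about 1 mm from the holder centre.
- **Cap stop:** the moment about the vertical settled at 0.5–0.6 N m, above the 0.3 N m thread friction, so the cap was against its stop.
- **Red marks:** in the last wrist view the cap and canister marks agree to about 1°, measured at roughly 23° and 22°.
- **Surroundings:** glassware and bottles looked unmoved in the last top view. The gripper was open and clear of everything, with measured force near zero.

**What differed from plan:** the canister ended turned about 0.1 rad in the holder, which is the play its cheeks allow. I did not measure its tilt again by numbers after turning the cap; the last wrist and scene views only show it standing upright.

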